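# Sort the checked radio parts into their stock trays

## Robot

A 7-joint arm with a two-finger parallel gripper is mounted at the origin on the work surface. World frame = base frame: x ahead of the robot, y to its left, z up, the work surface at z = 0. Lengths are in m, angles in rad, forces in N, time in s.
With the tool pointing down it reaches from about 0.425 to 0.875 m from the base axis. Payload 4.7 kg.
Tool frame: the origin (TCP) lies on the centre line of the jaws, within the pads' length; the fingertips stand ahead of it and the grasp point (between the pads) lies 2 mm behind it (nose_length is the z of the fingertips in the tool frame, in m); z points along the fingers, y is the line along which they close (so a half turn about z gives the same grasp; the last joint's range is limited). The gripper opens to 87 mm and grips with 3 to 60 N. Pads are 19 mm wide; open, the fingers measure 117 mm over their backs; the gripper's body (75 mm by 190 mm) begins 51 mm behind the grasp point.
Start: joints at [1.341, 0.321, -0.07, 1.45, 0.023, 1.371, -0.057], TCP at [0.157, -0.631, 0.24] pointing down, gripper open.
Joint ranges: [-2.86, 2.86], [-0.3, 2.09], [-1.38, 1.24], [0.06, 2.45], [-1.56, 4.7], [0.09, 2.05], [-2.69, 2.69]. Speed limits (rad/s): [2.57, 2.57, 3.14, 3.14, 3.14, 3.14, 3.14].

## Interface

Orientations are given as a rotation vector (axis times angle).
In Python, from bench import * gives the robot as it stands.
- The arm moves only by the tool send_rows, never from a script. Its arguments are lists of equal length, an entry for each row: "xyz": the shift along the tool's x, y, z in mm, a list of three; "dr": the turn, a rotation vector about the tool's x, y, z in rad, a list of three. A call has exactly 10 rows; each row is the pose to reach, as a shift and turn from the pose commanded when the call began, along the tool's axes at that moment; what a row does not reach only later rows make up. A row lasts 1/12 s, in which the tool goes at most 41.7 mm and 7.16 degrees, less where a joint would pass 70% of its speed; a pose out of reach is approached as far as the arm can. A call with a gripper value outside its range is refused whole. "jaw" is the finger opening in mm, from 0 to 87, set as the call begins (left out, the last holds). The fingers move at their own pace and stop on an object; "grip_force" is the grip in N (left out, the last holds). Time passes only in rows, so rows that repeat a pose let the fingers close, or fill a call up. It gives the time, the measured TCP pose, the force, the opening and the grip force at its end, in the units of the state.
- get_state(): the state, without advancing time (a new reading comes with each control period).
- get_image(name): name is "scene" or "side" or "wrist"; returns the picture (400x640x3 uint8, red, green, blue); there is no depth.
- calibration(name): a dict with "vfov" (degrees; the focal length in pixels is half the picture's height over the tangent of half this angle, whatever the lens; pixels are square), "cx", "cy" (the principal point, pixels), "k1" (the pictures are not rectified: a ray, as slopes to the right and down, at radius r is drawn at 1 + k1 r^2 times it, then the intrinsics apply), "rvec" (rotation vector, rad) and "tvec" (3), from world to camera coordinates, as OpenCV has them; the wrist camera has in their place "hand_eye" (4x4, takes a point from camera to tool coordinates, whose origin is the TCP and whose axes are the flange's). Camera axes: x right, y down, z forward; pixel columns grow to the right and rows downward; lengths in m; the calibration is good to about 2 mm. A picture is of the moment at which its call begins: read the wrist's pose just before it. calibration takes no time and is no camera call.
- close_job(): hands the job in; it is judged then, once.
The state is a dict: "time": time; "joint_positions": joint angles; "qd": joint speeds; "joint_torque": joint torques, N m; "position": TCP position; "tool_rot": TCP orientation; "ft_force": force on the tool from outside, world axes, zero at the start; "torque": the same for the moment, N m; "grip_width": opening from 0.0 (shut) to 1.0 (fully open); "grip_force": force on a finger pad.
Only numpy, scipy, OpenCV 4.12 (cv2) and the standard library are available. Lean on these libraries where they do the work, as an engineer would, in place of code of your own. Each camera call takes 0.05 s, during which the arm holds its last target. There are 200 camera calls.

## Task

These five parts have been through the quality check: sort them. Put each sound part into the stock tray that has the same part fixed on its ledge as a sample (the two whole bobbins standing upright side by side in theirs, the brass plug and the speaker grille disc lying flat in theirs), and put the bobbin with the snapped-off flange into the round scrap tin. Do not knock over or push aside the glass valve standing among the parts.

Things in the scene. Friction and masses are not known exactly. Their poses are not given: they have to be found in the camera images.
- bobbin_1_mid (a point): a sound coil bobbin: white nylon spool standing on end, 32 mm tall, with two round flanges 34 mm across and 4 mm thick on an 18 mm barrel; mass about 22 g. This point is its centre, half-way up (16 mm above its underside); z is its axis, up
- bobbin_2_mid (a point): a second sound bobbin, the same as the first: a sound coil bobbin: white nylon spool standing on end, 32 mm tall, with two round flanges 34 mm across and 4 mm thick on an 18 mm barrel; mass about 22 g. This point is its centre, half-way up (16 mm above its underside); z is its axis, up
- broken_mid (a point): the broken coil bobbin: the same white nylon spool standing on end but with its top flange snapped off: an 18 mm barrel, 32 mm tall overall, rising from one round flange 34 mm across and 4 mm thick at the bottom (up to 5 mm of thin ragged stubs at the top are look only); mass about 18 g. This point is its centre line half-way up (16 mm above its underside); z is its axis, up
- plug_mid (a point): the earphone plug: brass, lying on its side, 58 mm long: a 32 mm long barrel 15 mm across with hexagonal collars 17 mm across the flats at both its ends, then a 6.4 mm pin 26 mm long; the collars keep it from rolling; mass about 45 g. This point is the middle of the barrel, 8.5 mm above the underside; x runs along the plug towards the pin's tip (42 mm away), level
- grille_mid (a point): the speaker grille: silver round metal disc with rows of small holes, 52 mm across, 10 mm thick, lying flat; mass about 35 g. This point is its centre, 5 mm above its underside; z up
- tray_bobbins: the stock tray for bobbins: grey pressed-steel open tray, fixed to the table, 128 x 128 mm outside, 120 x 120 mm inside, walls 4 mm thick, rim 28 mm and inner floor 4 mm above the table. Origin: middle of the tray at table height; the tray's sides lie along its x and y, z up. On its +x side is a low ledge (62 mm out, 70 mm wide, 6 mm high) on which one bobbin (38 mm high with the ledge) is fixed as the sample, centred 95 mm from the origin
- tray_plugs: the stock tray for plugs: grey pressed-steel open tray, fixed to the table, 128 x 128 mm outside, 120 x 120 mm inside, walls 4 mm thick, rim 28 mm and inner floor 4 mm above the table. Origin: middle of the tray at table height; the tray's sides lie along its x and y, z up. On its +x side is a low ledge (62 mm out, 70 mm wide, 6 mm high) on which one brass plug, lying crosswise is fixed as the sample, centred 95 mm from the origin
- tray_grilles: the stock tray for grilles: grey pressed-steel open tray, fixed to the table, 128 x 128 mm outside, 120 x 120 mm inside, walls 4 mm thick, rim 28 mm and inner floor 4 mm above the table. Origin: middle of the tray at table height; the tray's sides lie along its x and y, z up. On its +x side is a low ledge (62 mm out, 70 mm wide, 6 mm high) on which one silver grille disc is fixed as the sample, centred 95 mm from the origin
- scrap_tin: the scrap tin: the one round steel tin without ledge or sample, fixed to the table, 116 mm across the bottom, 120 mm across the rim, walls 4 mm, rim 30 mm and inner floor 4 mm above the table. Origin: centre of its underside, at table height
- valve_mid (a point): a glass radio valve standing among the parts, not to be sorted: upright clear glass tube 21 mm across on a black socket 26 mm across, 56 mm tall, mass about 35 g, loose. This point is its middle, 28 mm above the table; z is its axis, up
Mind the look-alikes: they are no part of the job. What is shaped like the part that bears broken_mid but orange is not meant.

How it is judged:
At the end, for the whole second after the job is handed in: Whole bobbins upright (within 0.15 rad) in the bobbin tray, plug lying level (within 0.15 rad) in the plug tray, grille flat in the grille tray, broken bobbin anyhow in the scrap tin: each wholly inside, on the floor and not on another part, released and at rest (under 20 mm/s) (x of bobbin_1_mid in the frame of tray_bobbins between -0.048 and 0.048 m and y of bobbin_1_mid in the frame of tray_bobbins between -0.048 and 0.048 m and z of each of bobbin_1_mid, bobbin_2_mid in the frame of tray_bobbins below 0.025 m and angle between each of bobbin_1_mid, bobbin_2_mid, grille_mid's own z axis and vertical below 0.15 rad and x of bobbin_2_mid in the frame of tray_bobbins between -0.048 and 0.048 m and y of bobbin_2_mid in the frame of tray_bobbins between -0.048 and 0.048 m and x of plug_mid in the frame of tray_plugs between -0.056 and 0.056 m and y of plug_mid in the frame of tray_plugs between -0.056 and 0.056 m and z of plug_mid in the frame of tray_plugs below 0.018 m and angle between plug_mid's own x axis and vertical between 1.42 and 1.72 rad and x of grille_mid in the frame of tray_grilles between -0.04 and 0.04 m and y of grille_mid in the frame of tray_grilles between -0.04 and 0.04 m and z of grille_mid in the frame of tray_grilles below 0.014 m and horizontal distance between broken_mid and scrap_tin below 0.05 m and z of broken_mid in the frame of scrap_tin below 0.028 m and linear speed of each of bobbin_1, bobbin_2, broken, plug, grille below 0.02 m/s); the robot touches nothing.
It fails at once if the glass valve is knocked over (tipped more than 0.5 rad) (angle between valve_mid's own z axis and vertical above 0.5 rad).
It fails at once if the glass valve is pushed aside (more than 20 mm) (distance of valve_mid from where it was at the start of the episode above 0.02 m).
It also fails if it takes over 128 s, if anything falls off the work surface, if the arm or the gripper's body presses on something with over 40 N, if the wrist force passes 120 N, or if a joint passes its speed limit or range.

## Working session

There is one attempt and no reset: what is moved stays moved. The work goes in short steps, Python scripts to look and compute and a tool call to move; the robot and the scene stay as the last step left them, time stands still between calls to the robot, and variables do not carry over. Pictures are saved under pics/ and viewed, at most 14 in all, crops included, and the job is handed in when it is done.

Besides the shell and the picture viewer there is one more tool, called after "Request:" as name(argument=value, ...), one argument or row to a line, values as JSON. send_rows: Moves the arm, as the interface text tells. Its arguments: {"type":"object","properties":{"xyz":{"type":"array"},"dr":{"type":"array"},"jaw":{"type":"number"},"grip_force":{"type":"number"}},"required":["xyz","dr"]}

```bash
mkdir -p pics; ls
python3 - <<'E'
from bench import *
import cv2
for n in ("scene","side"):
    cv2.imwrite(f"pics/{n}0.png",get_image(n)[:,:,::-1]); print(calibration(n))
print(calibration("wrist")); s=get_state(); print(s)
try: print(nose_length)
except Exception as e: print(e)
E
```

```text
pics
{'vfov': 42.78725567135701, 'cx': 320.44867527949356, 'cy': 202.78976018954933, 'k1': 0.030235056353324165, 'rvec': array([ 1.74631121,  1.77039934, -0.71029014]), 'tvec': array([ 0.00948659, -0.30283296,  1.41561088])}
{'vfov': 46.248269533358695, 'cx': 318.3021323016069, 'cy': 197.11798437749533, 'k1': -0.041247525035999814, 'rvec': array([ 0.86770255, -2.40557291,  1.18020121]), 'tvec': array([0.39108977, 0.22694412, 0.90334031])}
{'vfov': 62.460928617033055, 'cx': 319.146408599175, 'cy': 198.8827923685734, 'k1': -0.0489897042096929, 'hand_eye': array([[-2.07997599e-05, -9.61064406e-01, -2.76324461e-01,
         7.56907965e-02],
       [ 9.99999972e-01, -8.47470179e-05,  2.19479603e-04,
         1.11361422e-03],
       [-2.34351708e-04, -2.76324449e-01,  9.61064381e-01,
        -1.45181027e-01],
       [ 0.00000000e+00,  0.00000000e+00,  0.00000000e+00,
         1.00000000e+00]])}
{'time': 0.1, 'joint_positions': array([ 1.34111362,  0.32174878, -0.07009213,  1.45154449,  0.02262107,
        1.37079819, -0.05689874]), 'qd': array([ 4.90838625e-04, -3.52265180e-03,  1.16193876e-06, -2.60914586e-03,
       -9.94497652e-04, -8.26123026e-04, -2.42854007e-04]), 'joint_torque': array([ 4.25041480e-05, -4.92567515e+01, -4.05664165e-01, -3.13397563e+01,
       -6.42011594e-02,  3.94302537e-02,  5.25258838e-05]), 'position': array([ 0.15673424, -0.630344  ,  0.23857526]), 'tool_rot': array([-3.11660611e+00, -3.81843502e-01,  4.99212110e-04]), 'ft_force': array([ 0.66430416,  0.75005672, -0.0223223 ]), 'torque': array([ 0.03881802, -0.00206276, -0.04317   ]), 'grip_force': 0.0, 'grip_width': 0.9983669213131113}
0.017
```

View pics/scene0.png

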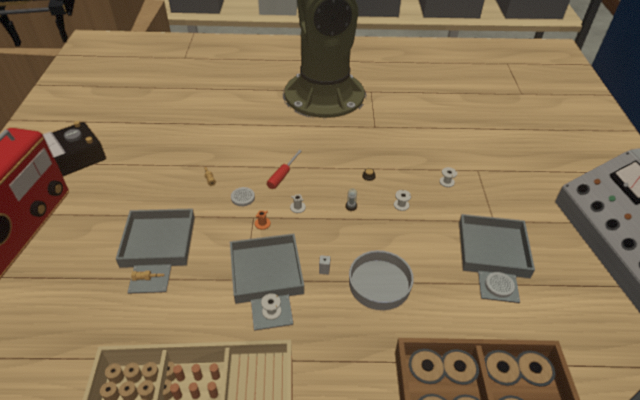

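View pics/side0.png

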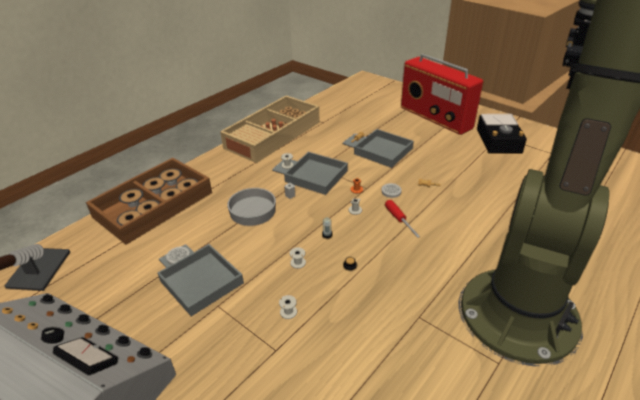

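```bash
cat > h.py <<'E'
from bench import *
import numpy as np, cv2
from scipy.spatial.transform import Rotation as R
def rays(n,px,s=None):
    c=calibration(n); f=200/np.tan(np.radians(c["vfov"]/2))
    d=(np.atleast_2d(px).astype(float)-[c["cx"],c["cy"]])/f; u=d.copy()
    for _ in range(10): u=d/(1+c["k1"]*(u**2).sum(1,keepdims=True))
    v=np.c_[u,np.ones(len(u))]
    if n=="wrist":
        H=c["hand_eye"]; Rt=R.from_rotvec(s["tool_rot"]).as_matrix()
        return s["position"]+Rt@H[:3,3], v@(Rt@H[:3,:3]).T
    M=R.from_rotvec(c["rvec"]).as_matrix(); return -M.T@c["tvec"], v@M
def plane(n,px,z,s=None):
    o,d=rays(n,px,s); return o+d*((z-o[2])/d[:,2])[:,None]
def togo(p,yaw=None,s=None):
    "shift mm in tool axes to world point p; optional yaw: world angle of tool y"
    s=s or get_state(); Rt=R.from_rotvec(s["tool_rot"]).as_matrix()
    a=np.round((np.array(p)-s["position"])@Rt*1000,1)
    y=np.arctan2(Rt[1,1],Rt[0,1]); 
    if yaw is None: return a
    dz=-((yaw-y+np.pi/2)%np.pi-np.pi/2); return a,round(dz,3)
E
python3 - <<'E'
from h import *
P=dict(plug=(209,177,.008),grille=(242,196,.01),broken=(298,203,.016),orange=(262,218,.016),valve=(351,199,.028),b1=(402,200,.016),b2=(448,177,.016),black=(369,174,.008),cube=(325,264,.01))
for k,v in P.items(): print(k,plane("scene",v[:2],v[2])[0].round(3))
# tray rims' outer corners at z=.028
T=dict(plugs=[(132,212),(194,210),(188,262),(120,260)],bob=[(231,243),(296,236),(303,293),(235,300)],gril=[(461,217),(525,222),(532,271),(463,265)])
for k,v in T.items():
    p=plane("scene",v,.028); print(k,p.mean(0).round(3),p[:,:2].round(3).tolist())
print("tin",plane("scene",[(350,275),(412,275),(381,254),(381,298)],.03)[:,:2].round(3))
for n,v,z in [("scene",(148,275),.01),("scene",(271,305),.02),("scene",(500,285),.01)]: print(plane(n,v,z).round(3))
S=dict(broken=(355,206,.016),valve=(327,228,.028),b1=(297,257,.016),b2=(288,306,.016),grille=(391,190,.01),plug=(428,183,.008))
for k,v in S.items(): print(k,plane("side",v[:2],v[2])[0].round(3))
im=cv2.imread("pics/scene0.png")[155:315,110:540]; cv2.imwrite("pics/c0.png",cv2.resize(im,(800,298),interpolation=cv2.INTER_CUBIC))
Rt=R.from_rotvec(get_state()["tool_rot"]).as_matrix();print(Rt.round(2))
E
```

```text
plug [ 0.359 -0.259  0.008]
grille [ 0.42  -0.178  0.01 ]
broken [ 0.444 -0.055  0.016]
orange [ 0.49  -0.128  0.016]
valve [0.441 0.058 0.028]
b1 [0.43  0.169 0.016]
b2 [0.353 0.281 0.016]
black [0.339 0.104 0.008]
cube [0.602 0.003 0.01 ]
plugs [ 0.551 -0.324  0.028] [[0.49, -0.392], [0.482, -0.268], [0.617, -0.254], [0.614, -0.381]]
bob [ 0.625 -0.107  0.028] [[0.569, -0.18], [0.548, -0.055], [0.682, -0.037], [0.699, -0.156]]
gril [0.556 0.337 0.028] [[0.489, 0.283], [0.499, 0.411], [0.624, 0.389], [0.613, 0.263]]
tin [[0.643 0.049]
 [0.64  0.163]
 [0.592 0.11 ]
 [0.692 0.102]]
[[ 0.634 -0.328  0.01 ]]
[[ 0.703 -0.093  0.02 ]]
[[0.645 0.33  0.01 ]]
broken [ 0.44  -0.055  0.016]
valve [0.432 0.063 0.028]
b1 [0.431 0.168 0.016]
b2 [0.353 0.279 0.016]
grille [ 0.411 -0.173  0.01 ]
plug [ 0.353 -0.263  0.008]
[[ 0.97  0.24 -0.  ]
 [ 0.24 -0.97  0.  ]
 [-0.   -0.   -1.  ]]
```

View pics/c0.png

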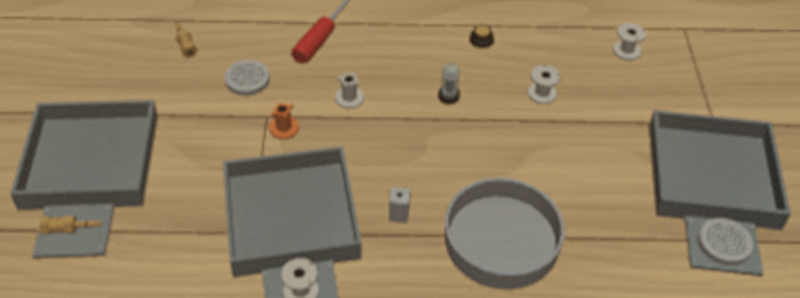

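Request:
send_rows(
  xyz=[
    [30,-32,4],
    [60,-64,8],
    [90,-95,12],
    [120,-127,16],
    [150,-159,20],
    [180,-191,24],
    [210,-223,28],
    [240,-255,32],
    [270,-287,36],
    [295,-315,40],
  ],
  dr=[
    [0,0,0],
    [0,0,0],
    [0,0,0],
    [0,0,0],
    [0,0,0],
    [0,0,0],
    [0,0,0],
    [0,0,0],
    [0,0,0],
    [0,0,0],
  ],
  jaw=60,
  grip_force=15,
)

```text
time: 0.93
position: [0.3596, -0.2666, 0.2009]
tool_rot: [3.118, 0.382, -0.0]
ft_force: [1.1, -0.1, 0.3]
grip_width: 0.693
grip_force: 0.0
```

Run:
```python
from h import *
s=get_state(); im=get_image("wrist"); cv2.imwrite("pics/w1.png",im[:,:,::-1]); print(s["position"],s["tool_rot"],s["time"],s["grip_width"])
```

```text
[ 0.3596359  -0.26659585  0.20091177] [ 3.11789480e+00  3.81701728e-01 -3.09578430e-04] 0.9333 0.6925230325357631
```

View pics/w1.png

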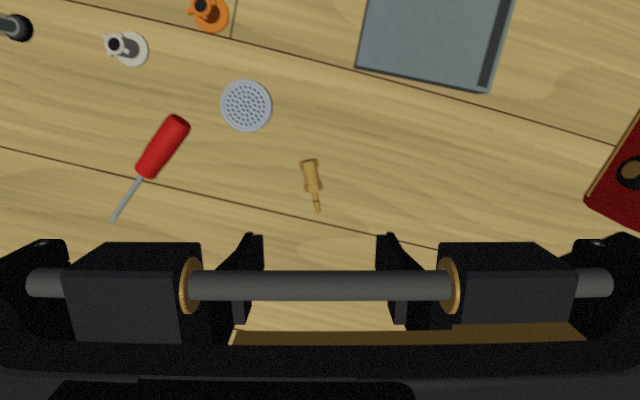

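Run:
```python
from h import *
s=get_state()
p=plane("wrist",[(310,159),(318,211)],.009,s); print(p.round(4), np.linalg.norm(p[1]-p[0]))
d=(p[1]-p[0])/np.linalg.norm(p[1]-p[0]); m=p[1]-.042*d; a=np.arctan2(d[1],d[0]); print("plug",m.round(4),a)
m[2]=.010; print(togo(m,a+np.pi/2,s))
print("grille",plane("wrist",(246,105),.01,s)[0].round(4),"broken base",plane("wrist",(128,49),.004,s)[0].round(4),plane("wrist",(115,41),.032,s)[0].round(4))
im=cv2.imread("pics/w1.png")[80:220,200:360]; g=im.astype(int)
# brass saturation mask vs wood
hsv=cv2.cvtColor(im,cv2.COLOR_BGR2HSV); m=((hsv[...,1]>140)&(hsv[...,0]>10)&(hsv[...,0]<28)).astype(np.uint8)
n,l,st,c=cv2.connectedComponentsWithStats(m)
for i in range(1,n):
    if st[i,4]>60: print(st[i],c[i]+[200,80])
```

```text
[[ 0.3829 -0.2437  0.009 ]
 [ 0.3307 -0.2657  0.009 ]] 0.05667719920301987
plug [ 0.3694 -0.2494  0.009 ] -2.742797129460814
(array([  7. ,  -6.1, 190.3]), np.float64(-0.144))
grille [ 0.4192 -0.1695  0.01  ] broken base [ 0.4431 -0.0441  0.004 ] [ 0.4467 -0.0476  0.032 ]
[100  79  22  33 356] [310.85674157 174.91292135]
[111 111   9  22  95] [315.68421053 200.81052632]
```

Request:
send_rows(
  xyz=[
    [-1,0,20],
    [-2,0,45],
    [-4,1,70],
    [-6,1,95],
    [-6,1,110],
    [-6,1,110],
    [-6,1,110],
    [-6,1,110],
    [-6,1,110],
    [-6,1,110],
  ],
  dr=[
    [0,0,-0.04],
    [0,0,-0.08],
    [0,0,-0.12],
    [0,0,-0.144],
    [0,0,-0.144],
    [0,0,-0.144],
    [0,0,-0.144],
    [0,0,-0.144],
    [0,0,-0.144],
    [0,0,-0.144],
  ],
)

```text
time: 1.82
position: [0.3544, -0.2717, 0.0925]
tool_rot: [3.081, 0.605, 0.002]
ft_force: [-0.2, -0.6, 0.3]
grip_width: 0.686
grip_force: 0.0
```

Run:
```python
from h import *
s=get_state(); im=get_image("wrist")[:,:,::-1]; cv2.imwrite("pics/w2.png",im); print(s["position"],s["tool_rot"],s["time"])
np.save("s.npy",s,allow_pickle=True)
```

```text
[ 0.35444199 -0.27170252  0.09252258] [3.08064705e+00 6.04851392e-01 2.18380123e-03] 1.8167
```

View pics/w2.png

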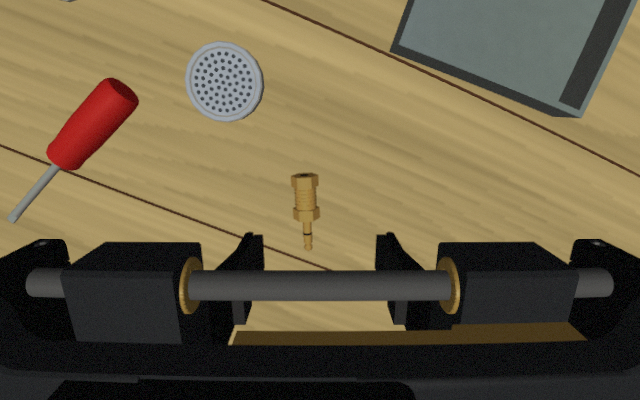

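Run:
```python
from h import *
s=get_state(); print(s["position"])
s=np.load("s.npy",allow_pickle=True).item()
p=plane("wrist",[(305,175),(308,249)],.010,s); L=np.linalg.norm(p[1]-p[0]); print(p.round(4),L)
d=(p[1]-p[0])/L; m=p[0]+.016/.058*L*d; a=np.arctan2(d[1],d[0]); m[2]=.010; print("plug",m.round(4),a,togo(m,a+np.pi/2,s))
print("grille",plane("wrist",(225,80),.01,s)[0].round(4))
```

```text
[ 0.35429967 -0.27156141  0.0923236 ]
[[ 0.3768 -0.2533  0.01  ]
 [ 0.3249 -0.2762  0.01  ]] 0.05671008737061454
plug [ 0.3624 -0.2596  0.01  ] -2.726061175574213 (array([11.9, -8.4, 82.5]), np.float64(-0.028))
grille [ 0.4162 -0.1811  0.01  ]
```

Request:
send_rows(
  xyz=[
    [6,-4,0],
    [12,-8,15],
    [12,-8,35],
    [12,-8,55],
    [12,-8,68],
    [12,-8,72],
    [12,-8,72],
    [12,-8,72],
    [12,-8,72],
    [12,-8,72],
  ],
  dr=[
    [0,0,-0.014],
    [0,0,-0.028],
    [0,0,-0.028],
    [0,0,-0.028],
    [0,0,-0.028],
    [0,0,-0.028],
    [0,0,-0.028],
    [0,0,-0.028],
    [0,0,-0.028],
    [0,0,-0.028],
  ],
  jaw=40,
)

```text
time: 2.7
position: [0.3625, -0.2596, 0.0202]
tool_rot: [3.072, 0.648, 0.002]
ft_force: [0.5, -0.2, 0.1]
grip_width: 0.46
grip_force: 0.0
```

Request:
send_rows(
  xyz=[
    [0,0,0],
    [0,0,0],
    [0,0,0],
    [0,0,0],
    [0,0,0],
    [0,0,0],
    [0,0,0],
    [0,0,-20],
    [0,0,-45],
    [0,0,-70],
  ],
  dr=[
    [0,0,0],
    [0,0,0],
    [0,0,0],
    [0,0,0],
    [0,0,0],
    [0,0,0],
    [0,0,0],
    [0,0,0],
    [0,0,0],
    [0,0,0],
  ],
  jaw=0,
  grip_force=25,
)

```text
time: 3.53
position: [0.361, -0.2584, 0.0894]
tool_rot: [-3.072, -0.648, 0.002]
ft_force: [0.8, 0.1, -0.4]
grip_width: 0.158
grip_force: 84.1
```

Run:
```python
from h import *
s=get_state(); print(s["position"],s["grip_width"]*87)
a,dz=togo([.551,-.324,.10],np.deg2rad(0),s); print(a,dz, togo([.551,-.324,.10],np.pi/2,s)[1])
```

```text
[ 0.36102482 -0.25838194  0.08935587] 13.722006919803858
[147.2 136.8 -11. ] -1.155 0.416
```

Request:
send_rows(
  xyz=[
    [25,23,0],
    [50,46,0],
    [75,69,0],
    [100,92,0],
    [125,115,0],
    [147,137,0],
    [147,137,15],
    [147,137,35],
    [147,137,50],
    [147,137,60],
  ],
  dr=[
    [0,0,0],
    [0,0,0],
    [0,0,0],
    [0,0,0],
    [0,0,0],
    [0,0,0],
    [0,0,0],
    [0,0,0],
    [0,0,0],
    [0,0,0],
  ],
)

```text
time: 4.37
position: [0.5504, -0.3244, 0.0267]
tool_rot: [-3.072, -0.648, 0.004]
ft_force: [-0.4, 0.1, -0.2]
grip_width: 0.157
grip_force: 84.1
```

Request:
send_rows(
  xyz=[
    [0,0,3],
    [0,0,3],
    [0,0,3],
    [0,0,3],
    [0,0,3],
    [0,0,3],
    [0,0,3],
    [0,0,3],
    [0,0,3],
    [0,0,3],
  ],
  dr=[
    [0,0,0],
    [0,0,0],
    [0,0,0],
    [0,0,0],
    [0,0,0],
    [0,0,0],
    [0,0,0],
    [0,0,0],
    [0,0,0],
    [0,0,0],
  ],
)

```text
time: 5.2
position: [0.5515, -0.3251, 0.0263]
tool_rot: [3.074, 0.648, -0.0]
ft_force: [-1.3, -0.3, -1.1]
grip_width: 0.159
grip_force: 84.1
```

Request:
send_rows(
  xyz=[
    [0,0,0],
    [0,0,0],
    [0,0,0],
    [0,0,0],
    [0,0,0],
    [0,0,-20],
    [0,0,-50],
    [0,0,-85],
    [0,0,-120],
    [0,0,-120],
  ],
  dr=[
    [0,0,0],
    [0,0,0],
    [0,0,0],
    [0,0,0],
    [0,0,0],
    [0,0,0],
    [0,0,0],
    [0,0,0],
    [0,0,0],
    [0,0,0],
  ],
  jaw=40,
)

```text
time: 6.03
position: [0.5558, -0.3268, 0.1547]
tool_rot: [3.065, 0.647, 0.015]
ft_force: [1.8, -0.3, 0.8]
grip_width: 0.457
grip_force: 18.7
```

Run:
```python
from h import *
s=get_state(); im=get_image("wrist")[:,:,::-1]; cv2.imwrite("pics/w3.png",im); print(s["position"],s["tool_rot"],s["time"])
np.save("s.npy",s,allow_pickle=True)
print(togo([.417,-.18,.11],np.pi/2,s))
```

```text
[ 0.55578747 -0.32683424  0.15470021] [3.06499512 0.64663    0.01503944] 6.0333
(array([ -68. , -190.9,   42.1]), np.float64(0.416))
```

View pics/w3.png

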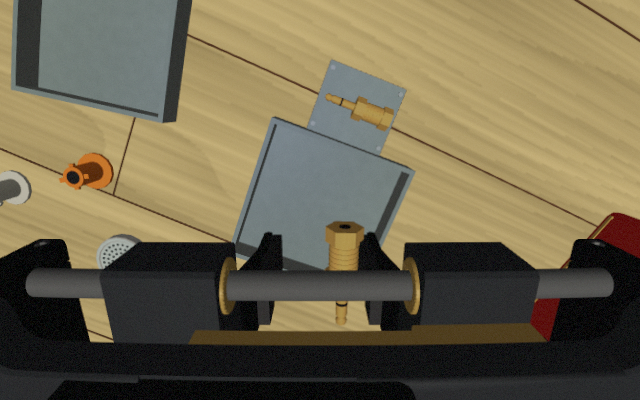

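Run:
```python
from h import *
s=get_state(); im=get_image("wrist")[:,:,::-1]; cv2.imwrite("pics/w4.png",im); print(s)
```

```text
{'time': 6.0833, 'joint_positions': array([ 0.82800352,  0.38617947, -0.4268857 ,  1.57553317,  0.16897885,
        1.2071348 , -0.78489635]), 'qd': array([-0.00039358,  0.04751205,  0.0139074 ,  0.07585209,  0.00562103,
       -0.01435669, -0.00484126]), 'joint_torque': array([ 2.25079260e-01, -4.99958146e+01, -4.70713556e+00, -3.05801761e+01,
       -7.76068890e-02,  1.54852769e-01,  3.42325692e-02]), 'position': array([ 0.5544047 , -0.32623336,  0.15135836]), 'tool_rot': array([3.067615  , 0.64717409, 0.01033686]), 'ft_force': array([ 0.17234552,  0.74905599, -1.56682231]), 'torque': array([-0.01950654, -0.03689237, -0.00387317]), 'grip_force': 18.695471584796906, 'grip_width': 0.46273709014072434}
```

View pics/w4.png

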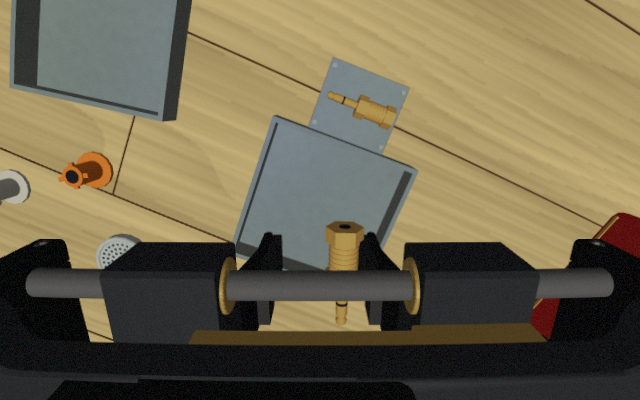

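Request:
send_rows(
  xyz=[
    [0,-3,20],
    [0,-6,45],
    [0,-9,65],
    [0,-12,85],
    [0,-15,92],
    [0,-15,92],
    [0,-15,92],
    [0,-15,92],
    [0,-15,92],
    [0,-15,92],
  ],
  dr=[
    [0,0,0],
    [0,0,0],
    [0,0,0],
    [0,0,0],
    [0,0,0],
    [0,0,0],
    [0,0,0],
    [0,0,0],
    [0,0,0],
    [0,0,0],
  ],
  jaw=87,
  grip_force=3,
)

```text
time: 6.97
position: [0.5463, -0.312, 0.0556]
tool_rot: [3.072, 0.648, 0.002]
ft_force: [-0.2, 0.2, 0.5]
grip_width: 0.989
grip_force: 18.7
```

Run:
```python
from h import *
s=get_state(); im=get_image("wrist")[:,:,::-1]; cv2.imwrite("pics/w5.png",im); print(s["position"],s["tool_rot"],s["grip_width"],s["grip_force"],s["time"])
cv2.imwrite("pics/s5.png",get_image("scene")[190:300,100:330,::-1])
np.save("s.npy",s,allow_pickle=True)
```

```text
[ 0.54626662 -0.31196136  0.05555819] [3.07234834e+00 6.47576677e-01 2.43598967e-03] 0.9892205505467113 18.690000101923943 6.9667
```

View pics/w5.png

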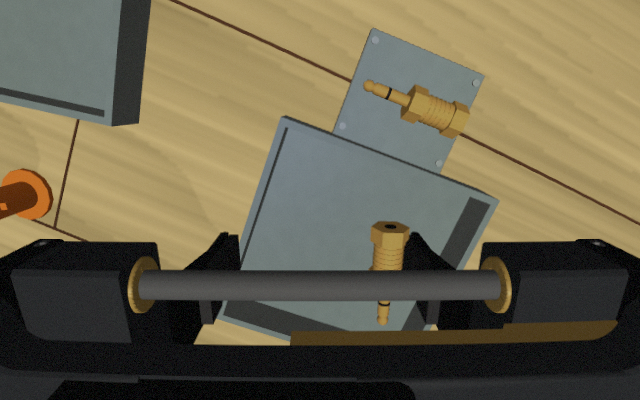

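Run:
```python
from h import *
s=np.load("s.npy",allow_pickle=True).item()
p=plane("wrist",[(285,117),(498,205),(219,318)],.028,s); print(p.round(4))
for a,b in((0,1),(2,0)):
    d=p[b]-p[a]; print(np.linalg.norm(d),np.degrees(np.arctan2(d[1],d[0])))
d=p[1]-p[0]; u=d/np.linalg.norm(d); x=np.array([-u[1],u[0],0]); c=(p[0]+p[1])/2-.064*x; print("centre",c, x)
print(R.from_rotvec(s["tool_rot"]).as_matrix().round(3))
```

```text
[[ 0.6031 -0.2691  0.028 ]
 [ 0.6073 -0.3952  0.028 ]
 [ 0.4759 -0.277   0.028 ]]
0.1261593376621186 -88.1145664207486
0.1275431163340261 3.5441385371641903
centre [ 0.54126001 -0.3342677   0.028     ] [0.99945861 0.03290109 0.        ]
[[ 0.915  0.404  0.002]
 [ 0.404 -0.915 -0.001]
 [ 0.001  0.002 -1.   ]]
```

Request:
send_rows(
  xyz=[
    [-6,0,0],
    [-12,1,0],
    [-22,2,0],
    [-22,2,0],
    [-22,2,5],
    [-22,2,15],
    [-22,2,25],
    [-22,2,30],
    [-22,2,30],
    [-22,2,30],
  ],
  dr=[
    [0,0,0.1],
    [0,0,0.2],
    [0,0,0.3],
    [0,0,0.37],
    [0,0,0.37],
    [0,0,0.37],
    [0,0,0.37],
    [0,0,0.37],
    [0,0,0.37],
    [0,0,0.37],
  ],
  jaw=40,
)

```text
time: 7.9
position: [0.5259, -0.3218, 0.0234]
tool_rot: [-3.14, -0.073, 0.001]
ft_force: [0.2, 0.1, -0.7]
grip_width: 0.469
grip_force: 18.7
```

Run:
```python
from h import *
s=get_state(); im=get_image("wrist")[:,:,::-1]; cv2.imwrite("pics/w6.png",im[100:]); print(s["position"],s["tool_rot"],s["ft_force"],s["grip_width"],s["grip_force"],s["time"])
```

```text
[ 0.5259307  -0.32178876  0.02339315] [-3.13992999e+00 -7.29108504e-02  1.28809555e-03] [ 0.20288055  0.07778923 -0.65354676] 0.4694238871693122 18.66477057337761 7.9
```

View pics/w6.png

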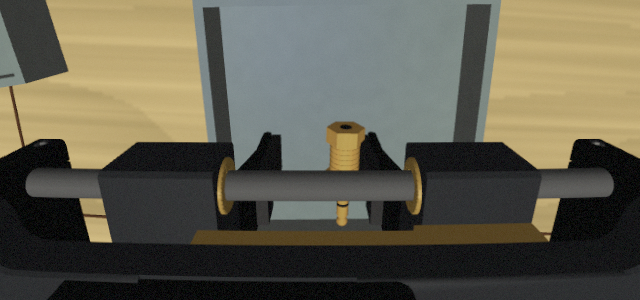

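Request:
send_rows(
  xyz=[
    [-4,0,0],
    [-7,0,0],
    [-10,0,0],
    [-14,0,0],
    [-18,0,0],
    [-22,0,0],
    [-25,0,0],
    [-28,0,0],
    [-31,0,0],
    [-31,0,0],
  ],
  dr=[
    [0,0,0],
    [0,0,0],
    [0,0,0],
    [0,0,0],
    [0,0,0],
    [0,0,0],
    [0,0,0],
    [0,0,0],
    [0,0,0],
    [0,0,0],
  ],
)

```text
time: 8.78
position: [0.4943, -0.3237, 0.0242]
tool_rot: [3.141, 0.071, -0.001]
ft_force: [-0.5, -0.1, -1.3]
grip_width: 0.458
grip_force: 0.0
```

Run:
```python
from h import *
s=get_state(); im=get_image("wrist")[:,:,::-1]; cv2.imwrite("pics/w7.png",im); print(s["position"],s["ft_force"],s["grip_width"],s["grip_force"],s["time"])
hsv=cv2.cvtColor(np.ascontiguousarray(im[200:340,240:410]),cv2.COLOR_BGR2HSV); m=((hsv[...,1]>140)&(hsv[...,2]>90)).astype(np.uint8)
n,l,st,c=cv2.connectedComponentsWithStats(m)
for i in range(1,n):
    if st[i,4]>60: print(st[i],c[i]+[240,200])
```

```text
[ 0.49432667 -0.32367816  0.02416105] [-0.53111832 -0.13491645 -1.25324322] 0.4582442063884156 0.0 8.7833
[ 79   0  18  37 393] [327.6692112  216.48854962]
[ 96   0  21  37 368] [349.27173913 216.16576087]
[90 38  7 16 68] [332.48529412 245.27941176]
[ 89  55  11  16 127] [334.01574803 262.75590551]
```

Request:
send_rows(
  xyz=[
    [0,3,0],
    [0,3,-20],
    [0,3,-55],
    [0,3,-90],
    [-8,-35,-100],
    [-16,-75,-100],
    [-24,-115,-100],
    [-32,-155,-100],
    [-40,-195,-100],
    [-46,-230,-100],
  ],
  dr=[
    [0,0,0],
    [0,0,0],
    [0,0,0],
    [0,0,0],
    [0,0,0],
    [0,0,0],
    [0,0,0],
    [0,0,0],
    [0,0,0],
    [0,0,0],
  ],
  jaw=50,
  grip_force=5,
)

```text
time: 9.67
position: [0.438, -0.0934, 0.1244]
tool_rot: [3.14, 0.074, 0.0]
ft_force: [1.6, 1.1, -0.6]
grip_width: 0.576
grip_force: 0.0
```

Request:
send_rows(
  xyz=[
    [0,-15,0],
    [0,-30,0],
    [0,-38,0],
    [0,-38,0],
    [0,-38,0],
    [0,-38,0],
    [0,-38,0],
    [0,-38,0],
    [0,-38,0],
    [0,-38,0],
  ],
  dr=[
    [0,0,0],
    [0,0,0],
    [0,0,0],
    [0,0,0],
    [0,0,0],
    [0,0,0],
    [0,0,0],
    [0,0,0],
    [0,0,0],
    [0,0,0],
  ],
)

```text
time: 10.5
position: [0.4369, -0.0582, 0.1241]
tool_rot: [-3.141, -0.071, 0.0]
ft_force: [0.8, 0.5, -0.4]
grip_width: 0.575
grip_force: 0.0
```

Run:
```python
from h import *
s=get_state(); im=get_image("wrist")[:,:,::-1]; cv2.imwrite("pics/w8.png",im); print(s["position"],s["tool_rot"],s["time"])
np.save("s.npy",s,allow_pickle=True)
```

```text
[ 0.43692408 -0.05823566  0.12412961] [-3.14073070e+00 -7.06675521e-02  2.89188288e-04] 10.5
```

View pics/w8.png

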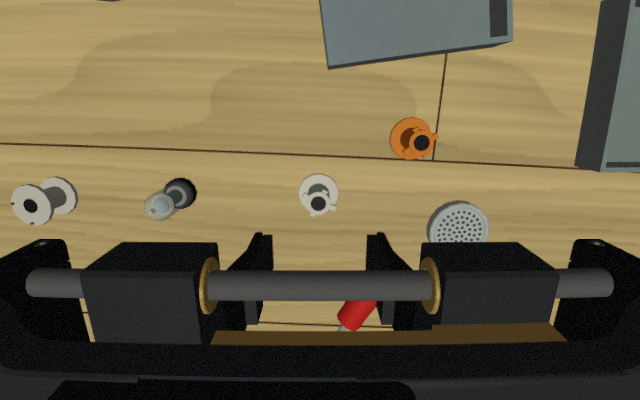

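Run:
```python
from h import *
s=np.load("s.npy",allow_pickle=True).item()
g=lambda p,z:plane("wrist",p,z,s)[0].round(4)
print("broken",g((319.5,194),.004),g((319,203),.032)); b=g((319.5,194),.004); print(togo([b[0],b[1],.02],s=s))
print("b1",g((32,204),.032),"valve",g((180,193),.006),g((160,206),.05),"grille",g((457,230),.01))
p=plane("wrist",[(328,68),(512,40)],.028,s); d=p[1]-p[0]; u=d/np.linalg.norm(d); x=np.array([-u[1],u[0],0]); print(p.round(3),np.linalg.norm(d)); print("bobtray",(p.mean(0)+.064*x).round(3),np.arctan2(x[1],x[0]))
```

```text
broken [ 0.4408 -0.0595  0.004 ] [ 0.4414 -0.0591  0.032 ]
[  3.8   1.4 104.1]
b1 [0.4304 0.1655 0.032 ] valve [0.4371 0.0567 0.006 ] [0.4396 0.0529 0.05  ] grille [ 0.4161 -0.1775  0.01  ]
[[ 0.537 -0.061  0.028]
 [ 0.563 -0.186  0.028]] 0.12787715697690383
bobtray [ 0.613 -0.111  0.028] 0.2004714576357408
```

Request:
send_rows(
  xyz=[
    [4,1,20],
    [4,1,45],
    [4,1,70],
    [4,1,90],
    [4,1,98],
    [4,1,98],
    [4,1,98],
    [4,1,98],
    [4,1,98],
    [4,1,98],
  ],
  dr=[
    [0,0,0],
    [0,0,0],
    [0,0,0],
    [0,0,0],
    [0,0,0],
    [0,0,0],
    [0,0,0],
    [0,0,0],
    [0,0,0],
    [0,0,0],
  ],
)

```text
time: 11.38
position: [0.442, -0.0589, 0.0273]
tool_rot: [3.14, 0.072, 0.003]
ft_force: [-0.5, 0.0, -0.2]
grip_width: 0.574
grip_force: 0.0
```

Request:
send_rows(
  xyz=[
    [0,0,0],
    [0,0,0],
    [0,0,0],
    [0,0,0],
    [0,0,0],
    [0,0,0],
    [0,0,-15],
    [0,0,-40],
    [0,0,-65],
    [0,0,-80],
  ],
  dr=[
    [0,0,0],
    [0,0,0],
    [0,0,0],
    [0,0,0],
    [0,0,0],
    [0,0,0],
    [0,0,0],
    [0,0,0],
    [0,0,0],
    [0,0,0],
  ],
  jaw=0,
)

```text
time: 12.22
position: [0.442, -0.0586, 0.1084]
tool_rot: [3.14, 0.072, 0.004]
ft_force: [1.2, 0.6, -0.2]
grip_width: 0.205
grip_force: 5.0
```

Run:
```python
from h import *
s=get_state(); print(s["position"],s["grip_width"]*87,s["grip_force"])
print(togo([.640,.105,.10],s=s))
```

```text
[ 0.44197921 -0.05860069  0.10837436] 17.7931371484119 5.000274823978543
[ 205.3 -154.3    8.7]
```

Request:
send_rows(
  xyz=[
    [30,-23,0],
    [60,-46,0],
    [90,-68,0],
    [120,-90,0],
    [150,-113,0],
    [180,-135,0],
    [205,-154,0],
    [205,-154,30],
    [205,-154,60],
    [205,-154,74],
  ],
  dr=[
    [0,0,0],
    [0,0,0],
    [0,0,0],
    [0,0,0],
    [0,0,0],
    [0,0,0],
    [0,0,0],
    [0,0,0],
    [0,0,0],
    [0,0,0],
  ],
)

```text
time: 13.05
position: [0.6366, 0.1048, 0.0281]
tool_rot: [3.141, 0.073, -0.009]
ft_force: [-1.3, 2.1, 4.9]
grip_width: 0.204
grip_force: 5.0
```

Request:
send_rows(
  xyz=[
    [0,0,0],
    [0,0,0],
    [0,0,0],
    [0,0,0],
    [0,0,0],
    [0,0,0],
    [0,0,0],
    [0,0,-25],
    [0,0,-60],
    [0,0,-100],
  ],
  dr=[
    [0,0,0],
    [0,0,0],
    [0,0,0],
    [0,0,0],
    [0,0,0],
    [0,0,0],
    [0,0,0],
    [0,0,0],
    [0,0,0],
    [0,0,0],
  ],
  jaw=40,
)

```text
time: 13.88
position: [0.6371, 0.1041, 0.1315]
tool_rot: [3.14, 0.072, -0.007]
ft_force: [1.4, -0.2, 0.3]
grip_width: 0.46
grip_force: 0.0
```

Run:
```python
from h import *
s=get_state(); im=get_image("wrist")[:,:,::-1]; print(s["position"],s["grip_width"]*87,s["grip_force"])
sc=get_image("scene")[:,:,::-1]
a=cv2.resize(sc[190:310,110:430],(800,300)); b=cv2.resize(im,(480,300)); o=np.zeros((600,800,3),np.uint8); o[:300]=a; o[300:,:480]=b
cv2.imwrite("pics/w9.png",o); print(togo([.43,.15,.12],s=s))
```

```text
[0.63710572 0.10411153 0.13149248] 39.99489657287922 0.0
[-204.7  -55.4   12.4]
```

View pics/w9.png

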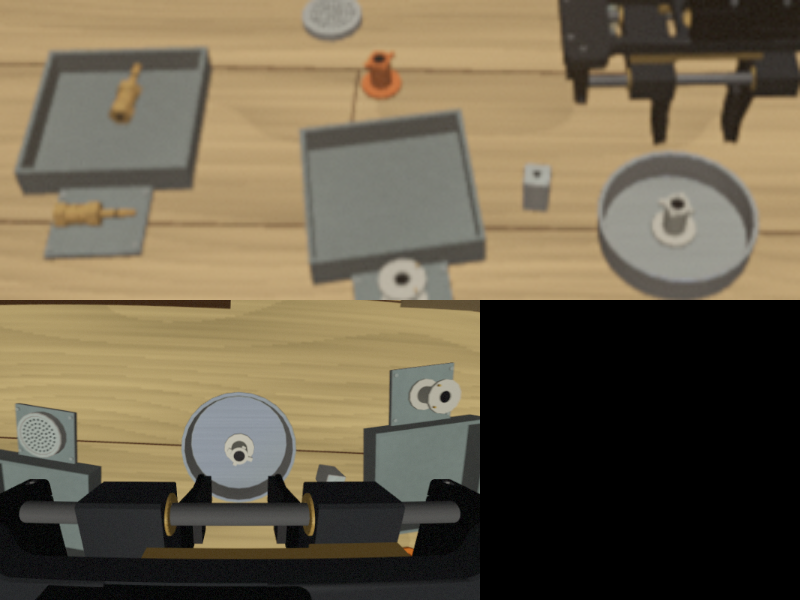

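Request:
send_rows(
  xyz=[
    [-35,-10,0],
    [-70,-20,0],
    [-105,-30,0],
    [-140,-40,5],
    [-175,-50,10],
    [-205,-58,12],
    [-205,-58,12],
    [-205,-58,12],
    [-205,-58,12],
    [-205,-58,12],
  ],
  dr=[
    [0,0,0],
    [0,0,0],
    [0,0,0],
    [0,0,0],
    [0,0,0],
    [0,0,0],
    [0,0,0],
    [0,0,0],
    [0,0,0],
    [0,0,0],
  ],
  jaw=56,
)

```text
time: 14.82
position: [0.4327, 0.1529, 0.1207]
tool_rot: [-3.14, -0.07, -0.002]
ft_force: [-0.5, -0.4, 0.5]
grip_width: 0.647
grip_force: 0.0
```

```bash
cat >> h.py <<'E'
def white(s,im,z=.032):
    "bright grey blobs: pixel centroid, area and world point at height z"
    h=cv2.cvtColor(np.ascontiguousarray(im),cv2.COLOR_RGB2HSV)
    m=((h[...,1]<40)&(h[...,2]>150)).astype(np.uint8)
    n,l,st,c=cv2.connectedComponentsWithStats(m)
    for i in range(1,n):
        if st[i,4]>150: print(st[i],c[i].round(1),plane("wrist",c[i],z,s)[0].round(4))
E
python3 - <<'E'
from h import *
s=get_state(); im=get_image("wrist"); cv2.imwrite("pics/w10.png",im[:,:,::-1]); np.save("s.npy",s,allow_pickle=True)
print(s["position"],s["time"]); white(s,im)
E
```

```text
[0.43270193 0.15292069 0.12068548] 14.8167
[ 277  184   44   50 1477] [299.1 208.9] [0.4331 0.1668 0.032 ]
```

View pics/w10.png

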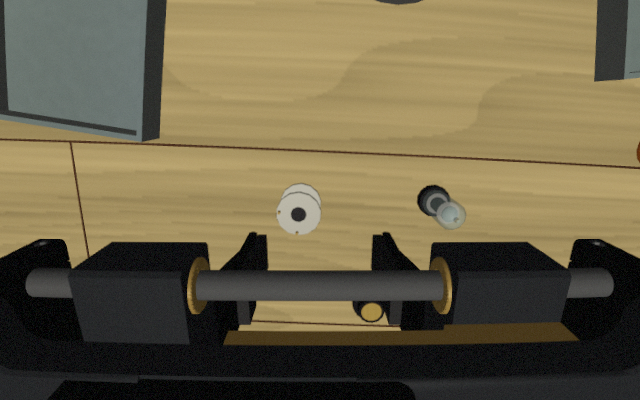

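Request:
send_rows(
  xyz=[
    [-1,-7,0],
    [-2,-13,20],
    [-2,-13,45],
    [-2,-13,70],
    [-2,-13,90],
    [-2,-13,98],
    [-2,-13,98],
    [-2,-13,98],
    [-2,-13,98],
    [-2,-13,98],
  ],
  dr=[
    [0,0,0],
    [0,0,0],
    [0,0,0],
    [0,0,0],
    [0,0,0],
    [0,0,0],
    [0,0,0],
    [0,0,0],
    [0,0,0],
    [0,0,0],
  ],
)

```text
time: 15.7
position: [0.4299, 0.1664, 0.0235]
tool_rot: [-3.14, -0.072, -0.004]
ft_force: [-0.1, -0.5, -0.2]
grip_width: 0.643
grip_force: 0.0
```

Request:
send_rows(
  xyz=[
    [0,0,0],
    [0,0,0],
    [0,0,0],
    [0,0,0],
    [0,0,0],
    [0,0,0],
    [0,0,-20],
    [0,0,-50],
    [0,0,-80],
    [0,0,-100],
  ],
  dr=[
    [0,0,0],
    [0,0,0],
    [0,0,0],
    [0,0,0],
    [0,0,0],
    [0,0,0],
    [0,0,0],
    [0,0,0],
    [0,0,0],
    [0,0,0],
  ],
  jaw=0,
  grip_force=8,
)

```text
time: 16.53
position: [0.4293, 0.1666, 0.1245]
tool_rot: [-3.14, -0.073, -0.003]
ft_force: [-0.4, 1.1, -0.2]
grip_width: 0.375
grip_force: 7.9
```

Run:
```python
from h import *
s=get_state(); print(s["position"],s["grip_width"]*87,s["grip_force"])
c=np.array([.613,-.111]); x=np.array([np.cos(.2),np.sin(.2)])
for k in (.026,-.026):
    t=c+k*x; print(t.round(4),togo([*t,.1],.2+np.pi/2,s))
s0=np.load("s.npy",allow_pickle=True).item(); print("grille tray corner",plane("wrist",[(158,139),(142,137)],.028,s0).round(3))
```

```text
[0.42932679 0.16662219 0.12447434] 32.62459817173364 7.947869896888733
[ 0.6385 -0.1058] (array([196.3, 281.9,  24.8]), np.float64(-0.154))
[ 0.5875 -0.1162] (array([144.9, 289.8,  24.7]), np.float64(-0.154))
grille tray corner [[0.48  0.271 0.028]
 [0.481 0.282 0.028]]
```

Request:
send_rows(
  xyz=[
    [20,29,0],
    [41,59,0],
    [63,90,0],
    [85,122,0],
    [107,154,0],
    [129,186,0],
    [151,217,0],
    [172,247,0],
    [190,272,0],
    [196,282,0],
  ],
  dr=[
    [0,0,0],
    [0,0,-0.03],
    [0,0,-0.06],
    [0,0,-0.09],
    [0,0,-0.12],
    [0,0,-0.15],
    [0,0,-0.154],
    [0,0,-0.154],
    [0,0,-0.154],
    [0,0,-0.154],
  ],
)

```text
time: 17.37
position: [0.6391, -0.1126, 0.1213]
tool_rot: [3.125, 0.304, 0.0]
ft_force: [-0.4, -1.3, -0.3]
grip_width: 0.373
grip_force: 7.9
```

Request:
send_rows(
  xyz=[
    [0,0,0],
    [0,0,15],
    [0,0,40],
    [0,0,65],
    [0,0,82],
    [0,0,90],
    [0,0,94],
    [0,0,96],
    [0,0,96],
    [0,0,96],
  ],
  dr=[
    [0,0,0],
    [0,0,0],
    [0,0,0],
    [0,0,0],
    [0,0,0],
    [0,0,0],
    [0,0,0],
    [0,0,0],
    [0,0,0],
    [0,0,0],
  ],
)

```text
time: 18.2
position: [0.6384, -0.1064, 0.0276]
tool_rot: [3.125, 0.314, 0.003]
ft_force: [0.1, -0.5, -0.0]
grip_width: 0.377
grip_force: 7.9
```

Request:
send_rows(
  xyz=[
    [0,0,0],
    [0,0,0],
    [0,0,0],
    [0,0,0],
    [0,0,0],
    [0,0,0],
    [0,0,0],
    [0,0,-20],
    [0,0,-55],
    [0,0,-95],
  ],
  dr=[
    [0,0,0],
    [0,0,0],
    [0,0,0],
    [0,0,0],
    [0,0,0],
    [0,0,0],
    [0,0,0],
    [0,0,0],
    [0,0,0],
    [0,0,0],
  ],
  jaw=56,
)

```text
time: 19.03
position: [0.6354, -0.1065, 0.1197]
tool_rot: [-3.124, -0.313, 0.008]
ft_force: [1.3, -0.3, 0.9]
grip_width: 0.636
grip_force: 0.0
```

Run:
```python
from h import *
s=get_state(); im=get_image("wrist"); print(s["position"],s["grip_width"]*87,s["grip_force"]); white(s,im,.036); cv2.imwrite("pics/w11.png",im[:,:,::-1])
print(togo([.36,.27,.12],.046+np.pi/2))
```

```text
[ 0.63539518 -0.10649     0.11972113] 55.37336892706981 0.0
[ 24  83  63  14 254] [57.  89.9] [0.6853 0.0855 0.036 ]
[ 297   82   50   53 1758] [321.8 108.2] [ 0.7074 -0.0947  0.036 ]
[   6   90  105   45 1250] [ 55.1 108.3] [0.6726 0.0869 0.036 ]
[   3  115   78   56 1007] [ 50.9 140. ] [0.6497 0.0903 0.036 ]
[ 79 132  37  34 409] [ 99.5 148. ] [0.6507 0.0543 0.036 ]
[  4 135  48  34 557] [ 26.1 152.2] [0.6371 0.1096 0.036 ]
[ 298  177   46   53 1622] [320.8 203.3] [ 0.6419 -0.1074  0.036 ]
[158 203  28  28 503] [171.3 216.5] [ 0.6097 -0.0008  0.036 ]
(array([-201. , -425.2,    7.1]), np.float64(0.154))
```

Request:
send_rows(
  xyz=[
    [-17,-37,0],
    [-34,-74,0],
    [-51,-111,0],
    [-69,-148,0],
    [-87,-185,0],
    [-105,-222,0],
    [-122,-259,0],
    [-139,-296,0],
    [-156,-333,0],
    [-173,-370,0],
  ],
  dr=[
    [0,0,0],
    [0,0,0.03],
    [0,0,0.06],
    [0,0,0.09],
    [0,0,0.12],
    [0,0,0.15],
    [0,0,0.154],
    [0,0,0.154],
    [0,0,0.154],
    [0,0,0.154],
  ],
)

```text
time: 19.92
position: [0.3932, 0.2229, 0.1214]
tool_rot: [3.14, 0.072, 0.002]
ft_force: [-0.8, 0.4, 0.1]
grip_width: 0.642
grip_force: 0.0
```

Run:
```python
from h import *
print(togo([.36,.265,.12]),get_state()["position"])
```

```text
[-31.2 -43.6   1.3] [0.39316139 0.22288292 0.12138934]
```

Request:
send_rows(
  xyz=[
    [-12,-19,0],
    [-24,-38,0],
    [-24,-38,0],
    [-24,-38,0],
    [-24,-38,0],
    [-24,-38,0],
    [-24,-38,0],
    [-24,-38,0],
    [-24,-38,0],
    [-24,-38,0],
  ],
  dr=[
    [0,0,0],
    [0,0,0],
    [0,0,0],
    [0,0,0],
    [0,0,0],
    [0,0,0],
    [0,0,0],
    [0,0,0],
    [0,0,0],
    [0,0,0],
  ],
)

```text
time: 20.75
position: [0.3689, 0.2581, 0.1212]
tool_rot: [3.141, 0.071, -0.0]
ft_force: [0.5, 0.2, 0.2]
grip_width: 0.641
grip_force: 0.0
```

Run:
```python
from h import *
s=get_state(); im=get_image("wrist"); print(s["position"],s["tool_rot"]); white(s,im); cv2.imwrite("pics/w12.png",im[:,:,::-1]);np.save("s.npy",s,allow_pickle=True)
```

```text
[0.36894383 0.25813595 0.12115689] [ 3.14076713e+00  7.05462533e-02 -2.03078406e-04]
[273 198  38  24 311] [293.9 205.9] [0.3712 0.2759 0.032 ]
[ 267  209   44   40 1128] [288.9 228.6] [0.3531 0.2793 0.032 ]
```

Request:
send_rows(
  xyz=[
    [-8,-11,0],
    [-15,-22,0],
    [-15,-22,25],
    [-15,-22,50],
    [-15,-22,75],
    [-15,-22,92],
    [-15,-22,98],
    [-15,-22,98],
    [-15,-22,98],
    [-15,-22,98],
  ],
  dr=[
    [0,0,0],
    [0,0,0],
    [0,0,0],
    [0,0,0],
    [0,0,0],
    [0,0,0],
    [0,0,0],
    [0,0,0],
    [0,0,0],
    [0,0,0],
  ],
)

```text
time: 21.63
position: [0.3536, 0.2804, 0.0243]
tool_rot: [-3.14, -0.072, -0.003]
ft_force: [1.1, 0.2, -0.0]
grip_width: 0.643
grip_force: 0.0
```

Request:
send_rows(
  xyz=[
    [0,0,0],
    [0,0,0],
    [0,0,0],
    [0,0,0],
    [0,0,0],
    [0,0,0],
    [0,0,-20],
    [0,0,-50],
    [0,0,-80],
    [0,0,-100],
  ],
  dr=[
    [0,0,0],
    [0,0,0],
    [0,0,0],
    [0,0,0],
    [0,0,0],
    [0,0,0],
    [0,0,0],
    [0,0,0],
    [0,0,0],
    [0,0,0],
  ],
  jaw=0,
)

```text
time: 22.47
position: [0.3531, 0.2806, 0.1254]
tool_rot: [-3.14, -0.073, -0.003]
ft_force: [-0.3, 0.4, -0.8]
grip_width: 0.374
grip_force: 8.0
```

Run:
```python
from h import *
s=get_state(); print(s["position"],s["grip_width"]*87,s["grip_force"])
c=np.array([.613,-.111]); x=np.array([np.cos(.2),np.sin(.2)])
t=c-.026*x; print(t.round(4),togo([*t,.124],.2+np.pi/2,s))
```

```text
[0.35308022 0.28057262 0.12541225] 32.571019790669865 7.954108268022537
[ 0.5875 -0.1162] (array([215.8, 407.2,   1.4]), np.float64(-0.154))
```

Request:
send_rows(
  xyz=[
    [14,28,0],
    [32,62,0],
    [50,95,0],
    [68,128,0],
    [86,161,0],
    [104,195,0],
    [121,229,0],
    [138,262,0],
    [156,295,0],
    [173,328,0],
  ],
  dr=[
    [0,0,0],
    [0,0,-0.03],
    [0,0,-0.06],
    [0,0,-0.09],
    [0,0,-0.12],
    [0,0,-0.15],
    [0,0,-0.154],
    [0,0,-0.154],
    [0,0,-0.154],
    [0,0,-0.154],
  ],
)

```text
time: 23.3
position: [0.5411, -0.0418, 0.123]
tool_rot: [3.126, 0.313, -0.0]
ft_force: [1.1, 1.6, 0.0]
grip_width: 0.376
grip_force: 8.0
```

Run:
```python
from h import *
s=get_state(); print(s["position"],togo([.5875,-.1162,.0285],.2+np.pi/2,s))
```

```text
[ 0.54112718 -0.0418279   0.12302843] (array([30.7, 82.1, 94.5]), np.float64(-0.0))
```

Request:
send_rows(
  xyz=[
    [12,32,0],
    [24,62,0],
    [30,79,0],
    [30,79,0],
    [30,79,0],
    [30,79,0],
    [30,79,20],
    [30,79,45],
    [30,79,60],
    [30,79,60],
  ],
  dr=[
    [0,0,0],
    [0,0,0],
    [0,0,0],
    [0,0,0],
    [0,0,0],
    [0,0,0],
    [0,0,0],
    [0,0,0],
    [0,0,0],
    [0,0,0],
  ],
)

```text
time: 24.13
position: [0.5823, -0.1093, 0.0598]
tool_rot: [-3.123, -0.317, 0.01]
ft_force: [-1.2, -0.2, -0.6]
grip_width: 0.374
grip_force: 8.0
```

Run:
```python
from h import *
s=get_state(); print(s["position"],togo([.5875,-.1162,.0285],.2+np.pi/2,s))
```

```text
[ 0.58233114 -0.10925711  0.05983937] (array([ 3.9,  7.9, 31.3]), np.float64(0.002))
```

Request:
send_rows(
  xyz=[
    [2,3,0],
    [4,6,0],
    [4,6,10],
    [4,6,20],
    [4,6,28],
    [4,6,33],
    [4,6,35],
    [4,6,35],
    [4,6,35],
    [4,6,35],
  ],
  dr=[
    [0,0,0],
    [0,0,0],
    [0,0,0],
    [0,0,0],
    [0,0,0],
    [0,0,0],
    [0,0,0],
    [0,0,0],
    [0,0,0],
    [0,0,0],
  ],
)

```text
time: 24.97
position: [0.591, -0.1166, 0.0284]
tool_rot: [3.126, 0.313, 0.001]
ft_force: [1.2, -0.2, -0.4]
grip_width: 0.375
grip_force: 8.0
```

Request:
send_rows(
  xyz=[
    [0,0,0],
    [0,0,0],
    [0,0,0],
    [0,0,0],
    [0,0,0],
    [0,0,0],
    [0,0,0],
    [0,0,-20],
    [0,0,-55],
    [0,0,-95],
  ],
  dr=[
    [0,0,0],
    [0,0,0],
    [0,0,0],
    [0,0,0],
    [0,0,0],
    [0,0,0],
    [0,0,0],
    [0,0,0],
    [0,0,0],
    [0,0,0],
  ],
  jaw=56,
)

```text
time: 25.8
position: [0.5888, -0.1162, 0.122]
tool_rot: [-3.124, -0.313, 0.008]
ft_force: [1.0, -0.2, 0.4]
grip_width: 0.642
grip_force: 0.0
```

Run:
```python
from h import *
s=get_state(); im=get_image("wrist"); print(s["position"],s["grip_width"]*87,s["grip_force"]); white(s,im,.036); cv2.imwrite("pics/w13.png",im[:,:,::-1])
print(togo([.41,-.175,.12],.2+np.pi/2))
```

```text
[ 0.58875607 -0.11622737  0.12197735] 55.8137335940655 0.0
[ 296    3   52   62 2176] [321.6  33.1] [ 0.7068 -0.0949  0.036 ]
[    0     9   107   155 10239] [52.1 77.8] [0.646  0.0812 0.036 ]
[ 297  116   48   50 1619] [320.6 140.3] [ 0.6393 -0.1079  0.036 ]
[150 137  30  32 607] [164.3 152.3] [ 0.6095 -0.001   0.036 ]
[ 299  179   45   52 1619] [321.1 204.5] [ 0.5937 -0.1176  0.036 ]
(array([-192.8,   20.3,   10.7]), np.float64(0.0))
```

Request:
send_rows(
  xyz=[
    [-38,4,0],
    [-76,8,0],
    [-114,12,0],
    [-152,16,0],
    [-190,20,8],
    [-193,20,10],
    [-193,20,10],
    [-193,20,10],
    [-193,20,10],
    [-193,20,10],
  ],
  dr=[
    [0,0,0],
    [0,0,0],
    [0,0,0],
    [0,0,0],
    [0,0,0],
    [0,0,0],
    [0,0,0],
    [0,0,0],
    [0,0,0],
    [0,0,0],
  ],
  jaw=74,
)

```text
time: 26.68
position: [0.4072, -0.1738, 0.1137]
tool_rot: [-3.126, -0.317, -0.002]
ft_force: [0.3, -0.2, 0.5]
grip_width: 0.85
grip_force: 0.0
```

Run:
```python
from h import *
s=get_state(); im=get_image("wrist"); print(s["position"],s["tool_rot"],s["grip_width"]*87); cv2.imwrite("pics/w14.png",im[:,:,::-1])
h=cv2.cvtColor(np.ascontiguousarray(im),cv2.COLOR_RGB2HSV); m=((h[...,1]<50)&(h[...,2]>100)).astype(np.uint8)
m=cv2.morphologyEx(m,cv2.MORPH_CLOSE,np.ones((7,7),np.uint8)); n,l,st,c=cv2.connectedComponentsWithStats(m)
for i in range(1,n):
    if st[i,4]>400: p=plane("wrist",c[i],.01,s)[0]; print(st[i],c[i],p.round(4),togo([*p[:2],.02],s=s))
```

```text
[ 0.40724857 -0.17381961  0.11368836] [-3.12559023e+00 -3.16569431e-01 -2.19394486e-03] 73.95593710203318
[  476     0   164   176 20493] [564.74869468  79.31835261] [ 0.5376 -0.3328  0.01  ] [ 95.7 181.9  93.8]
[ 295  165   65   63 3230] [326.8873065  195.74829721] [ 0.4154 -0.1795  0.01  ] [ 6.7  7.2 93.7]
```

Request:
send_rows(
  xyz=[
    [4,4,0],
    [7,7,0],
    [7,7,25],
    [7,7,50],
    [7,7,75],
    [7,7,90],
    [7,7,94],
    [7,7,94],
    [7,7,94],
    [7,7,94],
  ],
  dr=[
    [0,0,0],
    [0,0,0],
    [0,0,0],
    [0,0,0],
    [0,0,0],
    [0,0,0],
    [0,0,0],
    [0,0,0],
    [0,0,0],
    [0,0,0],
  ],
)

```text
time: 27.57
position: [0.4147, -0.1802, 0.0197]
tool_rot: [3.125, 0.313, 0.002]
ft_force: [-0.2, 0.6, 0.4]
grip_width: 0.851
grip_force: 0.0
```

Request:
send_rows(
  xyz=[
    [0,0,0],
    [0,0,0],
    [0,0,0],
    [0,0,0],
    [0,0,0],
    [0,0,0],
    [0,0,-15],
    [0,0,-40],
    [0,0,-70],
    [0,0,-100],
  ],
  dr=[
    [0,0,0],
    [0,0,0],
    [0,0,0],
    [0,0,0],
    [0,0,0],
    [0,0,0],
    [0,0,0],
    [0,0,0],
    [0,0,0],
    [0,0,0],
  ],
  jaw=0,
)

```text
time: 28.4
position: [0.4131, -0.1794, 0.1198]
tool_rot: [-3.125, -0.314, 0.002]
ft_force: [0.1, 0.1, -0.8]
grip_width: 0.585
grip_force: 8.0
```

Run:
```python
from h import *
s=get_state(); print(s["position"],s["grip_width"]*87,s["grip_force"])
im=get_image("scene")[:,:,::-1]; cv2.imwrite("pics/s14.png",im)
# grille tray from scene: dark-grey mask -> minAreaRect
h=cv2.cvtColor(np.ascontiguousarray(im),cv2.COLOR_BGR2HSV); m=np.zeros(h.shape[:2],np.uint8); m[205:290,450:545]=((h[...,1]<60))[205:290,450:545]
n,l,st,c=cv2.connectedComponentsWithStats(m)
for i in range(1,n):
    if st[i,4]>200: print(st[i],c[i])
```

```text
[ 0.41309194 -0.17944368  0.11982896] 50.897606094377004 8.000416606664658
[ 460  214   75   76 4433] [495.84344688 250.69659373]
```

Request:
send_rows(
  xyz=[
    [14,-28,0],
    [29,-58,0],
    [45,-91,0],
    [61,-124,0],
    [78,-158,0],
    [95,-192,0],
    [112,-226,0],
    [129,-260,0],
    [146,-294,0],
    [162,-328,0],
  ],
  dr=[
    [0,0,0],
    [0,0,0.04],
    [0,0,0.08],
    [0,0,0.12],
    [0,0,0.16],
    [0,0,0.2],
    [0,0,0.24],
    [0,0,0.28],
    [0,0,0.32],
    [0,0,0.32],
  ],
)

```text
time: 29.28
position: [0.5078, 0.1753, 0.119]
tool_rot: [3.136, -0.192, 0.001]
ft_force: [1.3, -0.6, -0.1]
grip_width: 0.587
grip_force: 8.0
```

Run:
```python
from h import *
s=get_state(); print(s["position"],s["grip_width"]*87,togo([.545,.32,.12],np.pi/2-.12,s))
```

```text
[0.50781467 0.17529296 0.11902354] 51.0881970031799 (array([  19.2, -148.2,   -1. ]), np.float64(-0.003))
```

Request:
send_rows(
  xyz=[
    [5,-36,0],
    [9,-70,0],
    [14,-104,0],
    [18,-135,0],
    [19,-145,0],
    [19,-145,0],
    [19,-145,0],
    [19,-145,0],
    [19,-145,0],
    [19,-145,0],
  ],
  dr=[
    [0,0,0],
    [0,0,0],
    [0,0,0],
    [0,0,0],
    [0,0,0],
    [0,0,0],
    [0,0,0],
    [0,0,0],
    [0,0,0],
    [0,0,0],
  ],
)

```text
time: 30.12
position: [0.5442, 0.3134, 0.1192]
tool_rot: [3.134, -0.192, 0.001]
ft_force: [0.6, -0.1, -0.6]
grip_width: 0.582
grip_force: 8.0
```

Run:
```python
from h import *
s=get_state(); im=get_image("wrist"); print(s["position"],s["tool_rot"],s["grip_width"]*87); cv2.imwrite("pics/w15.png",im[:,:,::-1]);np.save("s.npy",s,allow_pickle=True)
```

```text
[0.54422594 0.31337043 0.11923824] [ 3.13436833e+00 -1.92414289e-01  8.05381874e-04] 50.63191500773386
```

View pics/w15.png

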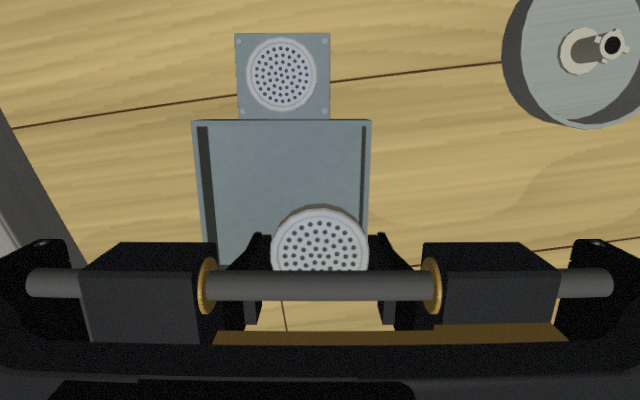

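Run:
```python
from h import *
s=np.load("s.npy",allow_pickle=True).item()
p=plane("wrist",[(192,121),(372,121)],.028,s); d=p[1]-p[0]; u=d/np.linalg.norm(d); x=np.array([-u[1],u[0],0]); c=p.mean(0)-.064*x; print(np.linalg.norm(d),c,np.arctan2(x[1],x[0]),togo([c[0],c[1],.025],s=s))
```

```text
0.12668143145896796 [0.54847066 0.33825958 0.028     ] -0.12534524269488792 [  1.1 -25.3  94.2]
```

Request:
send_rows(
  xyz=[
    [1,-13,0],
    [1,-25,0],
    [1,-25,15],
    [1,-25,40],
    [1,-25,65],
    [1,-25,82],
    [1,-25,91],
    [1,-25,94],
    [1,-25,94],
    [1,-25,94],
  ],
  dr=[
    [0,0,0],
    [0,0,0],
    [0,0,0],
    [0,0,0],
    [0,0,0],
    [0,0,0],
    [0,0,0],
    [0,0,0],
    [0,0,0],
    [0,0,0],
  ],
)

```text
time: 31.0
position: [0.5482, 0.3406, 0.0259]
tool_rot: [-3.135, 0.188, -0.002]
ft_force: [-0.2, -0.7, 0.2]
grip_width: 0.585
grip_force: 8.0
```

Request:
send_rows(
  xyz=[
    [0,0,0],
    [0,0,0],
    [0,0,0],
    [0,0,0],
    [0,0,0],
    [0,0,0],
    [0,0,0],
    [0,0,-20],
    [0,0,-55],
    [0,0,-95],
  ],
  dr=[
    [0,0,0],
    [0,0,0],
    [0,0,0],
    [0,0,0],
    [0,0,0],
    [0,0,0],
    [0,0,0],
    [0,0,0],
    [0,0,0],
    [0,0,0],
  ],
  jaw=68,
)

```text
time: 31.83
position: [0.5462, 0.3389, 0.1188]
tool_rot: [3.133, -0.188, -0.007]
ft_force: [1.8, 0.5, 0.9]
grip_width: 0.783
grip_force: 0.0
```

Request:
send_rows(
  xyz=[
    [0,0,-30],
    [0,0,-60],
    [0,0,-80],
    [0,0,-80],
    [0,0,-80],
    [0,0,-80],
    [0,0,-80],
    [0,0,-80],
    [0,0,-80],
    [0,0,-80],
  ],
  dr=[
    [0,0,0],
    [0,0,0],
    [0,0,0],
    [0,0,0],
    [0,0,0],
    [0,0,0],
    [0,0,0],
    [0,0,0],
    [0,0,0],
    [0,0,0],
  ],
)

```text
time: 32.67
position: [0.5474, 0.3399, 0.1993]
tool_rot: [3.135, -0.188, -0.002]
ft_force: [0.3, 0.4, -0.1]
grip_width: 0.783
grip_force: 0.0
```

Run:
```python
from h import *
s=get_state(); im=get_image("wrist")[:,:,::-1]; sc=get_image("scene")[:,:,::-1]; print(s["position"],s["grip_width"]*87,s["grip_force"])
o=np.zeros((600,800,3),np.uint8); o[:300]=cv2.resize(sc[150:315,100:540],(800,300)); o[300:,:480]=cv2.resize(im,(480,300)); cv2.imwrite("pics/f.png",o)
```

```text
[0.5474214  0.33989846 0.19931907] 68.15748212869224 0.0
```

View pics/f.png

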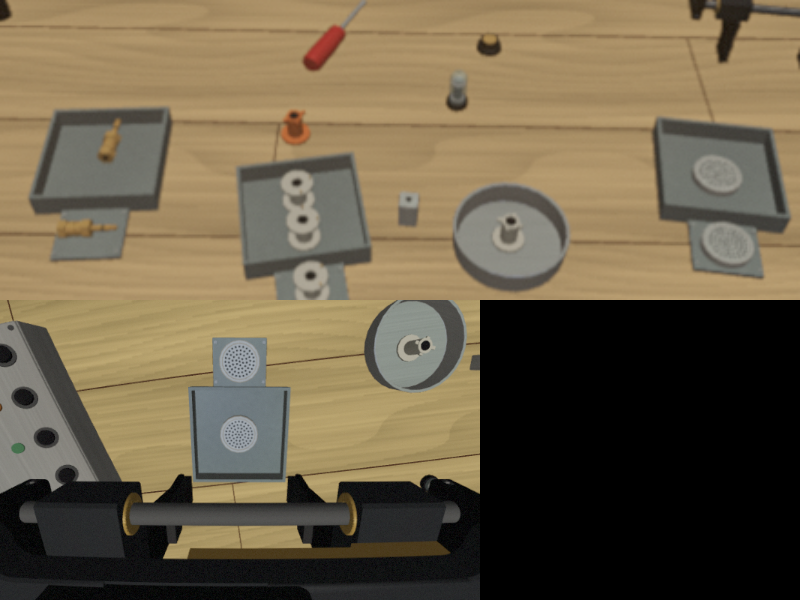

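Run:
```python
from h import *
im=cv2.imread("pics/s14.png"); h=cv2.cvtColor(im,cv2.COLOR_BGR2HSV); m=np.zeros(h.shape[:2],np.uint8); m[214:256,128:186]=(h[...,1]>90)[214:256,128:186]
ys,xs=np.nonzero(m); print(len(xs)); i,j=ys.argmin(),ys.argmax(); px=[(xs[ys==ys.min()].mean(),ys.min()),(xs[ys==ys.max()].mean(),ys.max())]
p=plane("scene",px,.013); print(px,p.round(4),np.linalg.norm(p[1]-p[0]))
```

```text
162
[(np.float64(164.5), np.int64(215)), (np.float64(158.0), np.int64(238))] [[ 0.483  -0.3307  0.013 ]
 [ 0.5459 -0.3297  0.013 ]] 0.06294306348592003
```

```bash
python3 -c "
from bench import *
print(close_job())"
```

```text
the job is handed in; nothing more can be done
None
```

All five parts are sorted and the job is handed in at about 33 s; no verdict came back, but the last images show every part in its place and the glass valve still upright and apparently unmoved.

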